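# Crack a long nut for a seed viability test

## Task

Lay the long nut, still whole, lengthwise on the seat between the open jaws of the bench cracker and let go of it; then squeeze the cracker's two handles together until the shell resists, gives way and is fully crushed. Let the handles spring open again, leave the cracked nut lying on the seat, and leave the round nut alone.

Things in the scene. Friction and masses are not known exactly. Their poses are not given: they have to be found in the camera images.
- nut: the long nut: brown barrel with blunt ends, 46 mm long (its x), 30 wide (its y), 24 high, 50 to 100 g, loose on the table; two shell halves side by side with a groove along the top. Origin: centre of its underside. Either way round is the same. The shell gives only across its width, at about 28 N; taken by its two blunt ends (fingers closing along its x) it is not crushed.
- round_nut: a round nut, 33 mm across and 31 mm high, of the same brown, loose on the table near the long nut; a bystander. Origin at the centre of its underside. The two nuts may have changed places.
- seat (a point): centre of the top of the cracker's seat, a black rubber pad 56 x 30 mm, 12 mm above the table, on a fixed grey base plate 215 x 100 mm. x runs from the handle ends to the pivots, y left, z up; the nut's length goes along x. Two steel jaw pads 34 mm long stand at y = +-20 mm (40 mm apart when open), tops 20 mm above the seat. Before and behind them the handle bars leave 50 mm between.
- grips (a point): midpoint between the two black round handle grips (13 mm thick, 62 mm long), 80 mm from the seat along its -x, 24 mm above the table, 14 mm above the base plate; axes as the seat's. Squeeze here along y: 71 mm over the outsides when open, about 36 mm with the nut fully crushed; about 12 N on each grip at the peak (some 45 mm), less after it. Weak springs reopen them.
- shell (a joint): crush of the long nut's shell, m: 0 whole, 0.006 fully crushed (the nut is then 24 mm wide). Resistance peaks at about 0.001, gives way after 0.003, and the shell then stays crushed. A crushed nut is round and may roll on its long axis.
- handle_left (a joint): angle of the left (+y) handle, rad: 0 open, grows as it closes, about 0.11 when the nut is crushed, stop at 0.19. It pivots on an upright pin 70 mm beyond the seat (x) and 36 mm to the side, 39 mm high.
- handle_right (a joint): angle of the right (-y) handle, likewise.
Not all that is in view belongs to the job. What is shaped like the nut but green or yellow is not meant.

How it is judged:
On the way, in this order (a step that is already met when the one before it is completed fails the run):
1. the whole long nut lies lengthwise on the seat between the open jaws, let go (horizontal distance between nut and seat below 0.018 m and angle between the x axis of nut and the x axis of seat, either way round below 0.3 rad and z of nut in the frame of seat below 0.005 m and angle between nut's own z axis and vertical below 0.3 rad and value of joint shell below 0.002 m and contact force between the fingers and nut below 0.3 N), for 0.2 s.
2. the handles are closed on the nut and its shell has given way, the fingers not touching the nut (value of joint shell above 0.0045 m and value of joint each of handle_left, handle_right above 0.03 rad and contact force between the fingers and nut below 0.3 N and horizontal distance between nut and seat below 0.025 m), for 0.1 s.
At the end, for the whole second after the job is handed in: the long nut's shell is crushed by more than 4.5 mm, the nut rests on the seat (it may have rolled on its long axis) with its origin within 30 mm of the seat centre, both handles have sprung open (under 0.03 rad), and the round nut is within 30 mm of where it stood (value of joint shell above 0.0045 m and horizontal distance between nut and seat below 0.03 m and z of nut in the frame of seat between -0.006 and 0.03 m and value of joint each of handle_left, handle_right below 0.03 rad and linear speed of nut below 0.02 m/s and distance of round_nut from where it was at the start of the episode below 0.03 m); the robot touches nothing.
It fails at once if the shell is crushed away from the cracker's seat (value of joint shell above 0.003 m and horizontal distance between nut and seat above 0.04 m).
It fails at once if the round nut is moved by more than 30 mm (distance of round_nut from where it was at the start of the episode above 0.03 m).
It also fails if it takes over 53 s, if anything falls off the work surface, if the arm or the gripper's body presses on something with over 40 N, if the wrist force passes 120 N, or if a joint passes its speed limit or range.

## Robot

A 6-joint arm with a two-finger parallel gripper is mounted at the origin on a cart in front of the work surface, level with it; the furniture and walls round the work are solid. World frame = base frame: x ahead of the robot, y to its left, z up, the work surface at z = 0. Lengths are in m, angles in rad, forces in N, time in s.
With the tool pointing down it reaches from about 0.25 to 0.8 m from the base axis. Payload 8.5 kg.
Tool frame: the origin (TCP) lies at the very end of the fingers, on their centre line; the grasp point (between the pads) lies 19 mm behind it; x points along the fingers, z is the direction in which the jaws open and shut, and the axes are right-handed (so a half turn about x gives the same grasp; the last joint's range is limited). The gripper opens to 85 mm and grips with 20 to 120 N. Pads are 22 mm wide; open, the fingers measure 114 mm over their backs; the gripper's body (76 mm by 85 mm) begins 54 mm behind the grasp point. The pads swing forward as they close: fully open they stand 13 mm farther back than shut.
Start: joints at [-1.328, 0.238, -0.013, 1.319, 0, 1.571], TCP at [0.126, -0.51, 0.231] pointing down, gripper open.
Joint ranges: [-2.66, 2.66], [-1.03, 1.9], [-1.14, 1.46], [-1.82, 2.27], [-1.45, 1.34], [-3.14, 3.14]. Speed limits (rad/s): [2.22, 2.22, 2.79, 3.14, 3.14, 3.14].

## Interface

Orientations are given as a unit quaternion [w, x, y, z].
In Python, from workcell import arm gives the robot as it stands.
- The arm moves only by the tool arm_command, never from a script. Its argument "deltas" is a list of rows, each an object with "offset": the shift along the world's x, y, z scaled (see below), a list of three; "angular": the turn, a rotation vector about the world's x, y, z scaled (see below), a list of three. In form: [{"offset": [dx, dy, dz], "angular": [wx, wy, wz]}, ...]. A call has 1 to 20 rows; each row shifts and turns the commanded pose from where the row before left it; what a row does not reach is not made up. The controller multiplies each number of a shift by 0.06 m and each number of a turn by 5 degrees. A row lasts 1/8 s, in which the tool goes at most 62.5 mm and 10.7 degrees, less where a joint would pass 70% of its speed; a pose out of reach is approached as far as the arm can. A call with a number of a shift or a turn outside -1 to 1 is refused whole. A call with a gripper value outside its range is refused whole. "hand" is the opening, from 0 (shut) to 1 (fully open), set as the call begins (left out, the last holds). The fingers move at their own pace and stop on an object; "newtons" is the grip in N (left out, the last holds). Time passes only in rows, so rows that do not move let the fingers close. It gives the time, the measured TCP pose, the force and the opening at its end, in the units of the state.
- arm.read_state(): the state, without advancing time (a new reading comes with each control period).
- arm.capture(name): name is "scene" or "top" or "wrist"; returns (picture, depth): 384x512x3 uint8, blue, green, red; 384x512 float32, m along the optical axis (not along the pixel's ray), 0 where there is no reading.
- arm.calibration(name): a dict with "K" (3x3 intrinsics, pixels), "pose" (4x4, takes a point from camera to world coordinates); the wrist camera has in their place "hand_eye" (4x4, takes a point from camera to tool coordinates, whose origin is the TCP and whose axes are the tool frame's). Camera axes: x right, y up, looking along -z (the intrinsics and any distortion apply to the point x, -y, -z); pixel columns grow to the right and rows downward; lengths in m; the calibration is good to about 2 mm. A picture is of the moment at which its call begins: read the wrist's pose just before it. calibration takes no time and is no camera call.
- arm.sign_off(): hands the job in, once; it reports no verdict.
The state is a dict: "time": time; "q": joint angles; "qd": joint speeds; "joint_efforts": joint torques, N m; "eef_pos": TCP position; "ee_rot": TCP orientation; "ft_force": force on the tool from outside, world axes, zero at the start; "moment": the same for the moment, N m; "grip_width": finger opening in m.
Only numpy, scipy, OpenCV 4.12 (cv2) and the standard library are available. Lean on these libraries where they do the work, as an engineer would, in place of code of your own. Each camera call takes 0.05 s, during which the arm holds its last target. There are 200 camera calls.

## Working session

There is one attempt and no reset: what is moved stays moved. The work goes in short steps, Python scripts to look and compute and a tool call to move; the robot and the scene stay as the last step left them, time stands still between calls to the robot, and variables do not carry over. Pictures are saved under pics/ and viewed, about 8 in all and at most 12, crops included, and the job is handed in when it is done.

Besides the shell and the picture viewer there is one more tool, called after "Request:" by a JSON object that holds its "name" and its "arguments", one argument or row to a line. arm_command: Moves the arm, as the interface text tells. Its arguments: {"type":"object","properties":{"deltas":{"type":"array"},"hand":{"type":"number"},"newtons":{"type":"number"}},"required":["deltas"]}

```bash
ls; mkdir -p pics; cat > h.py <<'E'
import numpy as np, cv2
from workcell import arm
from scipy.spatial.transform import Rotation as R
def cam(name):
    s=arm.read_state(); img,d=arm.capture(name); c=arm.calibration(name)
    if 'pose' in c: P=np.array(c['pose'])
    else:
        T=np.eye(4); q=s['ee_rot']; T[:3,:3]=R.from_quat([q[1],q[2],q[3],q[0]]).as_matrix(); T[:3,3]=s['eef_pos']
        P=T@np.array(c['hand_eye'])
    return img,d,np.array(c['K']),P,c
def cloud(d,K,P):
    v,u=np.indices(d.shape); X=np.stack([(u-K[0,2])/K[0,0]*d,-(v-K[1,2])/K[1,1]*d,-d],-1)
    return X@P[:3,:3].T+P[:3,3]
def ray(px,K,P,z):
    r=P[:3,:3]@np.array([(px[0]-K[0,2])/K[0,0],-(px[1]-K[1,2])/K[1,1],-1]); o=P[:3,3]
    return o+r*(z-o[2])/r[2]
E
python3 - <<'E'
from h import *
for n in ('top','scene'):
    img,d,K,P,c=cam(n); print(n,K.tolist(),P.round(3).tolist(),[k for k in c if k not in('K','pose')])
    cv2.imwrite(f'pics/{n}0.png',img); np.savez(f'{n}0.npz',img=img,d=d,K=K,P=P)
print(arm.read_state())
E
```

```text
pics
top [[357.76449900446113, 0.0, 253.78954634644086], [0.0, 357.76449900446113, 192.4335404265171], [0.0, 0.0, 1.0]] [[0.024, 0.995, -0.097, 0.397], [-0.999, 0.028, 0.036, 0.163], [0.039, 0.096, 0.995, 0.883], [0.0, 0.0, 0.0, 1.0]] []
scene [[419.850547245641, 0.0, 256.44325211954776], [0.0, 419.850547245641, 196.0256393072497], [0.0, 0.0, 1.0]] [[-0.717, 0.403, -0.568, -0.014], [-0.696, -0.44, 0.567, 0.623], [-0.022, 0.802, 0.597, 0.574], [0.0, 0.0, 0.0, 1.0]] []
{'time': 0.1, 'q': array([-1.32801693e+00,  2.38680006e-01, -1.41699178e-02,  1.31918399e+00,
        1.16892887e-05,  1.57079010e+00]), 'qd': array([-0.00045999, -0.0006724 ,  0.00099161,  0.00100602, -0.00011908,
        0.00070973]), 'joint_efforts': array([-6.47686738e-04, -5.39719427e+01,  3.47000384e+01,  1.34144074e-02,
       -9.47993522e-05, -1.10089653e-05]), 'eef_pos': array([ 0.12612566, -0.5092451 ,  0.23076331]), 'ee_rot': array([ 0.55652577,  0.43604585,  0.55720984, -0.43550003]), 'ft_force': array([ 0.49196845, -0.12056167, -0.95480195]), 'moment': array([-0.03431162,  0.00521286,  0.01447603]), 'grip_width': 0.08543846083822998}
```

View pics/top0.png

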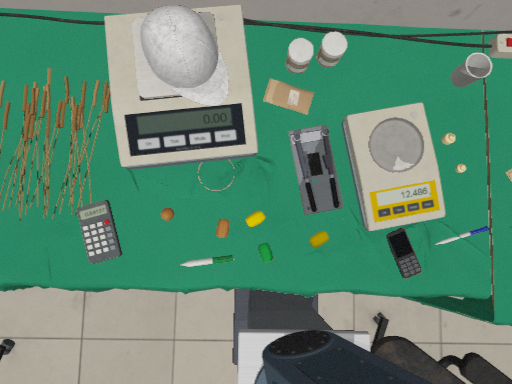

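View pics/scene0.png

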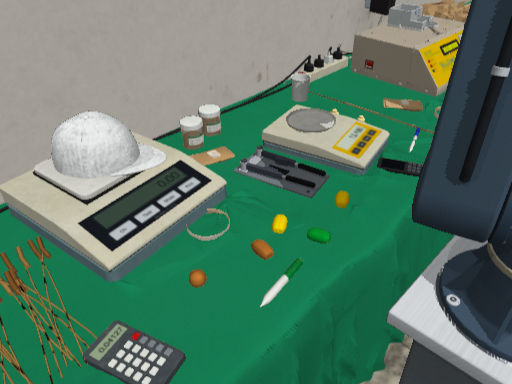

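Top view: the round nut is at (167,214) and the long nut at (222,228). The cracker is centred near (315,170), with pivots up and grips down, and the right-hand scale stands close beside it. The green and yellow barrels are decoys.

```bash
python3 - <<'E'
from h import *
z=np.load('top0.npz'); img,d,K,P=[z[k] for k in('img','d','K','P')]
W=cloud(d,K,P); hsv=cv2.cvtColor(img,cv2.COLOR_BGR2HSV)
m=((hsv[...,0]>4)&(hsv[...,0]<18)&(hsv[...,1]>120)&(hsv[...,2]>60)).astype(np.uint8)
m[:190]=0;m[260:]=0;m[:,:140]=0;m[:,260:]=0
for c in cv2.findContours(m,cv2.RETR_EXTERNAL,cv2.CHAIN_APPROX_NONE)[0]:
    if cv2.contourArea(c)<20: continue
    p=np.array([ray(q[0],K,P,.012)[:2] for q in c]).astype(np.float32)
    print('nut',cv2.minAreaRect(p), cv2.fitEllipse(p), 'top z', np.percentile(W[...,2][cv2.drawContours(m*0,[c],-1,1,-1)>0],90))
# cracker: not green, in region
g=((hsv[...,0]>60)&(hsv[...,0]<95)&(hsv[...,1]>120))
n=(~g).astype(np.uint8); n[:118]=0;n[220:]=0;n[:,:284]=0;n[:,346:]=0
n=cv2.morphologyEx(n,cv2.MORPH_OPEN,np.ones((3,3)))
c=max(cv2.findContours(n,cv2.RETR_EXTERNAL,cv2.CHAIN_APPROX_NONE)[0],key=cv2.contourArea)
p=np.array([ray(q[0],K,P,.010)[:2] for q in c]).astype(np.float32); print('base',cv2.minAreaRect(p))
for nm,(u,v) in dict(table=(200,245),seat=(315,163),scaleR=(350,130),scaleR2=(360,210),scaleL=(240,150),base=(318,195)).items():
    print(nm,np.median(W[v-2:v+3,u-2:u+3].reshape(-1,3),0).round(3))
cv2.imwrite('pics/top_crop.png',cv2.resize(img[110:230,270:360],None,fx=5,fy=5,interpolation=cv2.INTER_CUBIC))
E
```

```text
nut ((0.39396995306015015, 0.20459827780723572), (0.04329743608832359, 0.026549028232693672), 1.4394015073776245) ((0.39414870738983154, 0.20451238751411438), (0.026788096874952316, 0.048898402601480484), 82.4888687133789) top z 0.02512585101726108
nut ((0.4249323904514313, 0.33856654167175293), (0.027502398937940598, 0.028542473912239075), 46.91437911987305) ((0.42514702677726746, 0.33854591846466064), (0.02718435227870941, 0.02922041341662407), 59.144020080566406) top z 0.030641920982995775
base ((0.5459679365158081, -0.020955927670001984), (0.21416912972927094, 0.1024012491106987), 11.854118347167969)
table [0.351 0.258 0.003]
seat [ 0.56  -0.019  0.011]
scaleR [ 0.636 -0.095  0.052]
scaleR2 [ 0.446 -0.131  0.015]
scaleL [0.579 0.168 0.048]
base [ 0.481 -0.028  0.01 ]
```

View pics/top_crop.png

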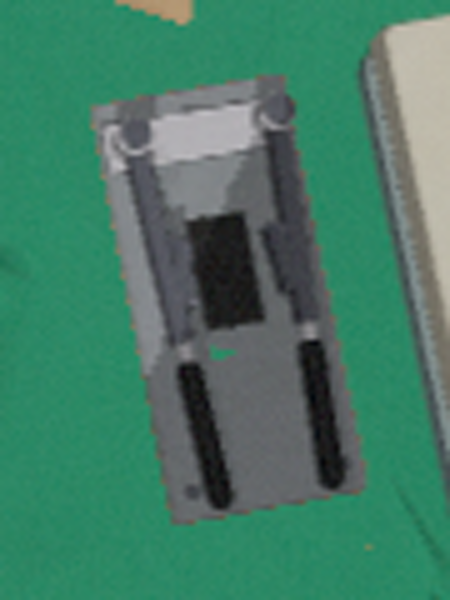

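The cracker's x axis lies at +11.9° and its seat is near (0.56, -0.02). The base measures 214 x 102 mm, which agrees with the sizes given. Next I go above the long nut and turn the jaws along world x.

Request:
{"name": "arm_command", "arguments": {
  "deltas": [
    {"offset": [0.8,0.6,0],"angular": [0,0,1]},
    {"offset": [0.8,0.6,0],"angular": [0,0,1]},
    {"offset": [0.8,0.6,0],"angular": [0,0,1]},
    {"offset": [0.8,0.6,0],"angular": [0,0,1]},
    {"offset": [0.8,0.6,0],"angular": [0,0,1]},
    {"offset": [0.05,0.89,0],"angular": [0,0,1]},
    {"offset": [0.05,0.89,0],"angular": [0,0,1]},
    {"offset": [0.05,0.89,0],"angular": [0,0,1]},
    {"offset": [0.05,0.89,0],"angular": [0,0,1]},
    {"offset": [0.05,0.89,0],"angular": [0,0,1]},
    {"offset": [0.05,0.89,0],"angular": [0,0,1]},
    {"offset": [0.05,0.89,0],"angular": [0,0,1]},
    {"offset": [0.05,0.89,0],"angular": [0,0,1]},
    {"offset": [0.05,0.89,-0.3],"angular": [0,0,1]},
    {"offset": [0,0.89,-0.3],"angular": [0,0,1]},
    {"offset": [0,0,0],"angular": [0,0,0]}
  ],
  "hand": 1,
  "newtons": 25
}}

```text
time: 2.1
eef_pos: [0.3921, 0.2071, 0.1936]
ee_rot: [0.706, 0.004, 0.708, -0.005]
ft_force: [-1.3, -1.7, -0.3]
grip_width: 0.0855
```

```bash
cat >> h.py <<'E'
def yaw():
    q=arm.read_state()['ee_rot']; M=R.from_quat([q[1],q[2],q[3],q[0]]).as_matrix()
    return np.degrees(np.arctan2(M[1,2],M[0,2])), M[:,0]
E
python3 - <<'E'
from h import *
img,d,K,P,c=cam('wrist'); print(c); W=cloud(d,K,P)
s=arm.read_state(); print(s['time'],s['eef_pos'],yaw(),s['q'].round(2))
cv2.imwrite('pics/w1.png',img)
hsv=cv2.cvtColor(img,cv2.COLOR_BGR2HSV)
m=((hsv[...,0]>4)&(hsv[...,0]<18)&(hsv[...,1]>120)&(hsv[...,2]>60)).astype(np.uint8)
for c in cv2.findContours(m,cv2.RETR_EXTERNAL,cv2.CHAIN_APPROX_NONE)[0]:
    if cv2.contourArea(c)<300: continue
    p=np.array([ray(q[0],K,P,.012)[:2] for q in c]).astype(np.float32)
    k=cv2.drawContours(m*0,[c],-1,1,-1)>0
    print(cv2.moments(c)['m10']/cv2.moments(c)['m00'],cv2.minAreaRect(p),cv2.fitEllipse(p),'z',np.percentile(W[...,2][k],[5,50,95]).round(3))
E
```

```text
{'K': array([[294.77662381,   0.        , 251.74114896],
       [  0.        , 294.77662381, 191.60603675],
       [  0.        ,   0.        ,   1.        ]]), 'hand_eye': array([[ 6.42902636e-04,  3.25539560e-01, -9.45528202e-01,
        -1.41528493e-01],
       [-4.21338893e-04,  9.45528402e-01,  3.25539343e-01,
         8.50667330e-02],
       [ 9.99999705e-01,  1.89097705e-04,  7.45045181e-04,
        -4.91053236e-04],
       [ 0.00000000e+00,  0.00000000e+00,  0.00000000e+00,
         1.00000000e+00]])}
2.15 [0.39233134 0.20552723 0.19430303] (np.float64(-0.9012912571114707), array([-0.00208936, -0.00118572, -0.99999711])) [ 0.48  0.12 -0.26  1.19 -0.    2.07]
254.34858247422682 ((0.394092321395874, 0.2058786302804947), (0.027271131053566933, 0.044184766709804535), 83.96886444091797) ((0.39379942417144775, 0.20568634569644928), (0.02770908549427986, 0.048372477293014526), 82.11859893798828) z [0.016 0.021 0.023]
284.9089265536723 ((0.42540568113327026, 0.3400367498397827), (0.028701599687337875, 0.028674151748418808), 20.576757431030273) ((0.42529377341270447, 0.3399890065193176), (0.028222020715475082, 0.028896784409880638), 135.11610412597656) z [0.021 0.026 0.029]
```

View pics/w1.png

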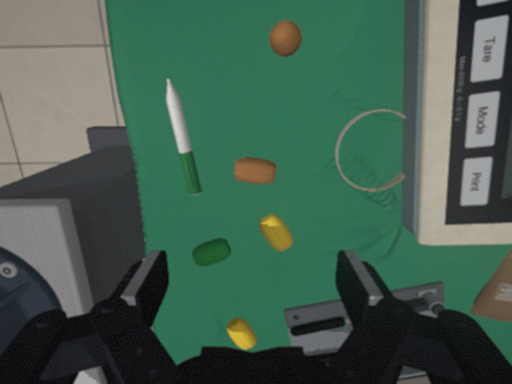

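Wrist view: the long nut is at (255,171), measured at (0.394, 0.206) with its axis at about -6.5°; the two views agree. The yellow decoy at (276,232) lies clear of the fingers. I descend to take the nut by its ends.

Request:
{"name": "arm_command", "arguments": {
  "deltas": [
    {"offset": [0.03,0,-0.7],"angular": [0,0,-0.6]},
    {"offset": [0,0,-0.7],"angular": [0,0,-0.6]},
    {"offset": [0,0,-0.7],"angular": [0,0,0]},
    {"offset": [0,0,-0.6],"angular": [0,0,0]},
    {"offset": [0,0,-0.3],"angular": [0,0,0]},
    {"offset": [0,0,-0.15],"angular": [0,0,0]},
    {"offset": [0,0,0],"angular": [0,0,0]}
  ]
}}

```text
time: 3.02
eef_pos: [0.3951, 0.2038, 0.0064]
ee_rot: [0.706, 0.044, 0.706, -0.044]
ft_force: [-0.1, -0.3, 0.2]
grip_width: 0.0856
```

Request:
{"name": "arm_command", "arguments": {
  "deltas": [
    {"offset": [-0.01,0.03,-0.02],"angular": [0,0,0]},
    {"offset": [0,0,0],"angular": [0,0,0]},
    {"offset": [0,0,0],"angular": [0,0,0]},
    {"offset": [0,0,0],"angular": [0,0,0]},
    {"offset": [0,0,0],"angular": [0,0,0]},
    {"offset": [0,0,0],"angular": [0,0,0]}
  ],
  "hand": 0,
  "newtons": 30
}}

```text
time: 3.78
eef_pos: [0.3948, 0.2065, 0.0058]
ee_rot: [0.706, 0.044, 0.705, -0.043]
ft_force: [-1.6, 0.4, 6.1]
grip_width: 0.0454
```

Gripped at 45 mm. I lift it and carry it above the seat.

Request:
{"name": "arm_command", "arguments": {
  "deltas": [
    {"offset": [0,0,0.4],"angular": [0,0,0]},
    {"offset": [0,0,0.9],"angular": [0,0,0]},
    {"offset": [0,0,0.9],"angular": [0,0,0]},
    {"offset": [0,0,0.9],"angular": [0,0,0]},
    {"offset": [0.46,-0.63,0],"angular": [0,0,0.63]},
    {"offset": [0.46,-0.63,0],"angular": [0,0,0.63]},
    {"offset": [0.46,-0.63,0],"angular": [0,0,0.63]},
    {"offset": [0.46,-0.63,0],"angular": [0,0,0.63]},
    {"offset": [0.46,-0.63,0],"angular": [0,0,0.63]},
    {"offset": [0.46,-0.63,0],"angular": [0,0,0.63]},
    {"offset": [0,0,0],"angular": [0,0,0]},
    {"offset": [0,0,0],"angular": [0,0,0]}
  ]
}}

```text
time: 5.28
eef_pos: [0.5595, -0.0205, 0.1909]
ee_rot: [0.703, -0.072, 0.704, 0.073]
ft_force: [-0.5, 0.2, -0.4]
grip_width: 0.0451
```

```bash
python3 - <<'E'
from h import *
img,d,K,P,c=cam('wrist'); W=cloud(d,K,P)
s=arm.read_state(); print(s['time'],s['eef_pos'],yaw(),s['grip_width'],s['q'].round(2))
cv2.imwrite('pics/w2.png',img); np.savez('w2.npz',img=img,d=d,K=K,P=P)
hsv=cv2.cvtColor(img,cv2.COLOR_BGR2HSV)
m=(hsv[...,2]<50).astype(np.uint8); m=cv2.morphologyEx(m,cv2.MORPH_OPEN,np.ones((3,3)))
for c in cv2.findContours(m,cv2.RETR_EXTERNAL,cv2.CHAIN_APPROX_NONE)[0]:
    a=cv2.contourArea(c)
    if a<200 or a>8000: continue
    k=cv2.drawContours(m*0,[c],-1,1,-1)>0; z=np.median(W[...,2][k])
    if z>.1: continue
    p=np.array([ray(q[0],K,P,.012)[:2] for q in c]).astype(np.float32)
    print(c[:,0].mean(0),a,z,cv2.minAreaRect(p))
E
```

```text
5.325 [ 0.55937672 -0.02001293  0.19109808] (np.float64(11.814625374201874), array([-6.88440259e-04,  2.26387627e-04, -9.99999737e-01])) 0.0450604289764447 [-0.04  0.31 -0.01  1.25  0.    1.33]
[181.19708029 195.9270073 ] 533.5 0.02844105427313781 ((0.4849541485309601, -0.06700754165649414), (0.07182113826274872, 0.012124357745051384), 9.405243873596191)
[252.25899281 167.00719424] 1102.5 0.010801862798430595 ((0.558692216873169, -0.01614980213344097), (0.052912916988134384, 0.02869204245507717), 11.760002136230469)
[177.14482759 143.89655172] 640.5 0.028616696280261228 ((0.4721774756908417, -0.008179831318557262), (0.07285228371620178, 0.011974282562732697), 14.623767852783203)
```

View pics/w2.png

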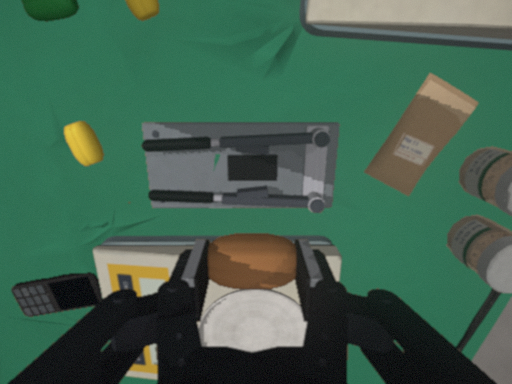

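Wrist view: the seat pad is at (252,167), measured at (0.5587, -0.0163, angle 11.8°). The grip midpoint comes to (0.481, -0.033), which fits a point 80 mm behind the seat. The nut is held level at (253,262). I lower it to just above the jaws.

Request:
{"name": "arm_command", "arguments": {
  "deltas": [
    {"offset": [-0.01,0.06,-0.8],"angular": [0,0,0]},
    {"offset": [0,0,-0.8],"angular": [0,0,0]},
    {"offset": [0,0,-0.6],"angular": [0,0,0]},
    {"offset": [0,0,-0.1],"angular": [0,0,0]},
    {"offset": [0,0,0],"angular": [0,0,0]},
    {"offset": [0,0,0],"angular": [0,0,0]}
  ]
}}

```text
time: 6.08
eef_pos: [0.5605, -0.0167, 0.0549]
ee_rot: [0.704, -0.073, 0.702, 0.073]
ft_force: [-0.2, 0.2, -1.1]
grip_width: 0.0449
```

Request:
{"name": "arm_command", "arguments": {
  "deltas": [
    {"offset": [-0.02,0,-0.2],"angular": [0,0,0]},
    {"offset": [0,0,-0.2],"angular": [0,0,0]},
    {"offset": [0,0,-0.12],"angular": [0,0,0]},
    {"offset": [0,0,-0.06],"angular": [0,0,0]},
    {"offset": [0,0,0],"angular": [0,0,0]},
    {"offset": [0,0,0],"angular": [0,0,0]}
  ]
}}

```text
time: 6.82
eef_pos: [0.5584, -0.017, 0.0183]
ee_rot: [0.703, -0.073, 0.703, 0.073]
ft_force: [0.4, 0.3, -0.7]
grip_width: 0.0449
```

Request:
{"name": "arm_command", "arguments": {
  "deltas": [
    {"offset": [0,0,0],"angular": [0,0,0]},
    {"offset": [0,0,0],"angular": [0,0,0]},
    {"offset": [0,0,0],"angular": [0,0,0]},
    {"offset": [0,0,0],"angular": [0,0,0]},
    {"offset": [0,0,0.2],"angular": [0,0,0]},
    {"offset": [0,0,0.5],"angular": [0,0,0]},
    {"offset": [-0.6,-0.15,0.7],"angular": [0,0,0.8]},
    {"offset": [-0.65,-0.12,0.7],"angular": [0,0,0.8]},
    {"offset": [0,0,0.4],"angular": [0,0,0.8]},
    {"offset": [0,0,0],"angular": [0,0,0]},
    {"offset": [0,0,0],"angular": [0,0,0]}
  ],
  "hand": 0.7
}}

```text
time: 8.2
eef_pos: [0.4832, -0.0331, 0.1681]
ee_rot: [0.692, -0.146, 0.692, 0.146]
ft_force: [0.4, 0.0, -0.4]
grip_width: 0.0596
```

```bash
python3 - <<'E'
from h import *
img,d,K,P,c=cam('wrist'); W=cloud(d,K,P)
s=arm.read_state(); print(s['time'],s['eef_pos'],yaw(),s['grip_width'],s['q'].round(2))
hsv=cv2.cvtColor(img,cv2.COLOR_BGR2HSV)
m=((hsv[...,0]>4)&(hsv[...,0]<18)&(hsv[...,1]>120)&(hsv[...,2]>60)).astype(np.uint8)
for c in cv2.findContours(m,cv2.RETR_EXTERNAL,cv2.CHAIN_APPROX_NONE)[0]:
    if cv2.contourArea(c)<300: continue
    p=np.array([ray(q[0],K,P,.026)[:2] for q in c]).astype(np.float32)
    k=cv2.drawContours(m*0,[c],-1,1,-1)>0
    print(c[:,0].mean(0),cv2.minAreaRect(p),'z',np.percentile(W[...,2][k],[5,50,95]).round(3))
cv2.imwrite('pics/w3.png',cv2.resize(img,None,fx=1.5,fy=1.5))
E
```

```text
8.25 [ 0.48290552 -0.03308171  0.16756583] (np.float64(23.76598127031565), array([-1.25291592e-03,  2.65089106e-05, -9.99999215e-01])) 0.059977340933919925 [-0.07  0.2  -0.23  1.14 -0.    1.09]
[324.48333333 193.50833333] ((0.5569818019866943, -0.017144018784165382), (0.04698675870895386, 0.027959883213043213), 12.13074779510498) z [0.027 0.033 0.035]
```

View pics/w3.png

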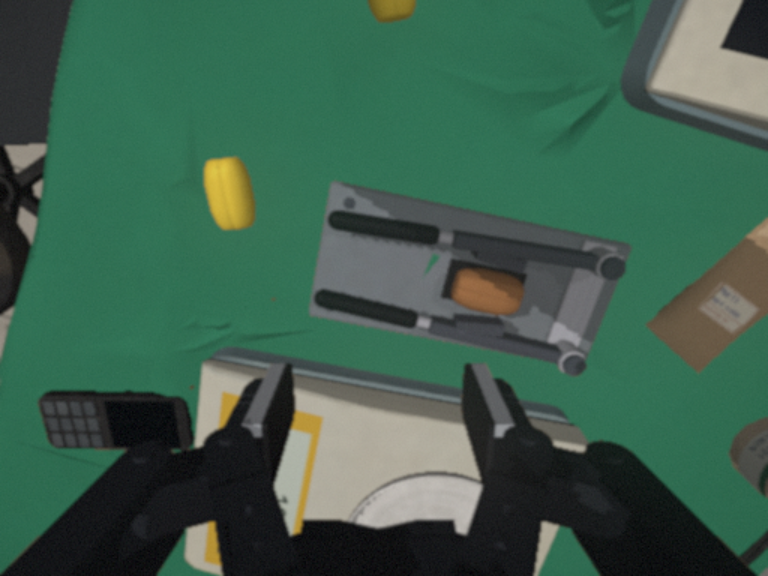

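The nut lies on the seat: px (487,291) in the enlarged view, measured at (0.557, -0.017, 12°), top at 35 mm, so it is let go and whole. Next I turn the jaws across the handles.

Request:
{"name": "arm_command", "arguments": {
  "deltas": [
    {"offset": [-0.03,0,0],"angular": [0,0,0.98]},
    {"offset": [0,0,0],"angular": [0,0,0.98]},
    {"offset": [0,0,0],"angular": [0,0,0.98]},
    {"offset": [0,0,0],"angular": [0,0,0.98]},
    {"offset": [0,0,0],"angular": [0,0,0.98]},
    {"offset": [0,0,0],"angular": [0,0,0.98]},
    {"offset": [0,0,0],"angular": [0,0,0.98]},
    {"offset": [0,0,0],"angular": [0,0,0.98]},
    {"offset": [0,0,0],"angular": [0,0,0.98]},
    {"offset": [0,0,0],"angular": [0,0,0.98]},
    {"offset": [0,0,0],"angular": [0,0,0.98]},
    {"offset": [0,0,0],"angular": [0,0,0.98]},
    {"offset": [0,0,0],"angular": [0,0,0.98]},
    {"offset": [0,0,0],"angular": [0,0,0.98]},
    {"offset": [0,0,-0.5],"angular": [0,0,0.98]},
    {"offset": [0,0,-0.8],"angular": [0,0,0.98]},
    {"offset": [0,0,-0.4],"angular": [0,0,0]},
    {"offset": [0,0,0],"angular": [0,0,0]},
    {"offset": [0,0,0],"angular": [0,0,0]}
  ],
  "hand": 1
}}

```text
time: 10.62
eef_pos: [0.4818, -0.0331, 0.0666]
ee_rot: [-0.444, 0.55, -0.444, -0.55]
ft_force: [0.3, 0.1, -0.9]
grip_width: 0.0855
```

```bash
python3 - <<'E'
from h import *
img,d,K,P,c=cam('wrist')
s=arm.read_state(); print(s['time'],s['eef_pos'],yaw(),s['grip_width'],s['q'].round(2))
cv2.imwrite('pics/w4.png',cv2.resize(img,None,fx=1.5,fy=1.5))
E
```

```text
10.675 [ 0.48212447 -0.03317166  0.06703557] (np.float64(102.19754165608158), array([ 1.03511791e-03, -1.46380154e-04, -9.99999454e-01])) 0.08502951833428127 [-0.07  0.28 -0.4   0.88 -0.   -0.28]
```

View pics/w4.png

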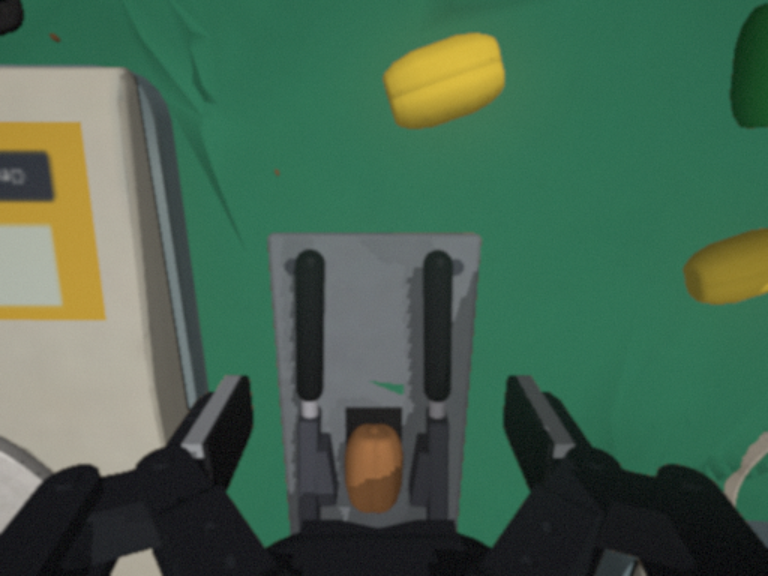

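The grips (px 311 and 437, midline 374) sit evenly between the open fingers, and the nut is on the seat. I descend to the grips.

Request:
{"name": "arm_command", "arguments": {
  "deltas": [
    {"offset": [0,0,-0.3],"angular": [0,0,0]},
    {"offset": [0,0,-0.3],"angular": [0,0,0]},
    {"offset": [0,0,-0.2],"angular": [0,0,0]},
    {"offset": [0,0,-0.1],"angular": [0,0,0]},
    {"offset": [0,0,0],"angular": [0,0,0]},
    {"offset": [0,0,0],"angular": [0,0,0]}
  ]
}}

```text
time: 11.42
eef_pos: [0.4818, -0.0332, 0.0128]
ee_rot: [-0.444, 0.551, -0.444, -0.55]
ft_force: [0.7, 0.5, -0.3]
grip_width: 0.0857
```

Request:
{"name": "arm_command", "arguments": {
  "deltas": [
    {"offset": [0,0,0],"angular": [0,0,0]},
    {"offset": [0,0,0],"angular": [0,0,0]},
    {"offset": [0,0,0],"angular": [0,0,0]},
    {"offset": [0,0,0],"angular": [0,0,0]},
    {"offset": [0,0,0],"angular": [0,0,0]},
    {"offset": [0,0,0],"angular": [0,0,0]},
    {"offset": [0,0,0],"angular": [0,0,0]},
    {"offset": [0,0,0],"angular": [0,0,0]}
  ],
  "hand": 0.36,
  "newtons": 25
}}

```text
time: 12.42
eef_pos: [0.4822, -0.0334, 0.0132]
ee_rot: [-0.444, 0.551, -0.444, -0.55]
ft_force: [-1.9, -0.8, 9.7]
grip_width: 0.034
```

Request:
{"name": "arm_command", "arguments": {
  "deltas": [
    {"offset": [0,0,0],"angular": [0,0,0]},
    {"offset": [0,0,0],"angular": [0,0,0]},
    {"offset": [0,0,0],"angular": [0,0,0]},
    {"offset": [0,0,0],"angular": [0,0,0]}
  ]
}}

```text
time: 12.92
eef_pos: [0.4822, -0.0333, 0.0132]
ee_rot: [-0.444, 0.551, -0.444, -0.55]
ft_force: [-1.9, -1.2, 10.2]
grip_width: 0.0337
```

```bash
python3 - <<'E'
from h import *
img,d,K,P,c=cam('wrist')
s=arm.read_state(); print(s['time'],s['eef_pos'],s['grip_width'],s['ft_force'])
cv2.imwrite('pics/w5.png',cv2.resize(img,None,fx=1.5,fy=1.5))
E
```

```text
12.975 [ 0.4821314  -0.03337534  0.01319828] 0.034282801445947836 [-0.62363919 -1.61487796 11.0144048 ]
```

View pics/w5.png

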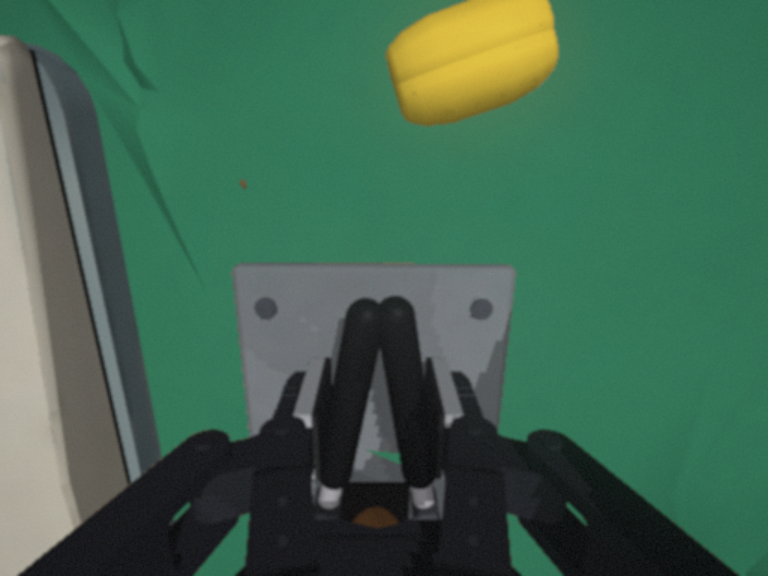

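The handles are closed symmetrically and stopped at 34 mm, where the shell is fully crushed. I open and retreat upward.

Request:
{"name": "arm_command", "arguments": {
  "deltas": [
    {"offset": [0,0,0],"angular": [0,0,0]},
    {"offset": [0,0,0],"angular": [0,0,0]},
    {"offset": [0,0,0],"angular": [0,0,0]},
    {"offset": [0,0,0],"angular": [0,0,0]},
    {"offset": [0,0,0],"angular": [0,0,0]},
    {"offset": [0,0,0],"angular": [0,0,0]},
    {"offset": [0,0,0],"angular": [0,0,0]},
    {"offset": [0,0,0],"angular": [0,0,0]},
    {"offset": [0,0,0.2],"angular": [0,0,0]},
    {"offset": [0,0,0.4],"angular": [0,0,0]},
    {"offset": [0,0,0.8],"angular": [0,0,0]},
    {"offset": [0,0,0.9],"angular": [0,0,0]},
    {"offset": [-0.5,0,0.6],"angular": [0,0,0]},
    {"offset": [-0.3,0,0],"angular": [0,0,0]},
    {"offset": [0,0,0],"angular": [0,0,0]},
    {"offset": [0,0,0],"angular": [0,0,0]}
  ],
  "hand": 1
}}

```text
time: 14.98
eef_pos: [0.4335, -0.0332, 0.1856]
ee_rot: [0.444, -0.55, 0.444, 0.551]
ft_force: [0.7, 0.2, 1.3]
grip_width: 0.0851
```

```bash
python3 - <<'E'
from h import *
s=arm.read_state(); print(s['time'],s['eef_pos'],s['grip_width'],s['ft_force'])
for n,zz in(('wrist',.024),('top',.016)):
    img,d,K,P,c=cam(n); W=cloud(d,K,P)
    hsv=cv2.cvtColor(img,cv2.COLOR_BGR2HSV)
    m=((hsv[...,0]>4)&(hsv[...,0]<18)&(hsv[...,1]>120)&(hsv[...,2]>60)).astype(np.uint8)
    if n=='wrist': cv2.imwrite('pics/w6.png',cv2.resize(img,None,fx=1.5,fy=1.5))
    for c in cv2.findContours(m,cv2.RETR_EXTERNAL,cv2.CHAIN_APPROX_NONE)[0]:
        if cv2.contourArea(c)<50: continue
        p=np.array([ray(q[0],K,P,zz)[:2] for q in c]).astype(np.float32)
        k=cv2.drawContours(m*0,[c],-1,1,-1)>0; r=cv2.minAreaRect(p)
        if r[0][0]<.7 and r[0][1]<.4: print(n,c[:,0].mean(0),r,'z',np.percentile(W[...,2][k],[5,95]).round(3))
E
```

```text
14.975 [ 0.43353248 -0.03315413  0.18564143] 0.08509416988739867 [0.73699392 0.17708001 1.25383576]
wrist [240.20689655 273.25287356] ((0.5581468343734741, -0.019564172253012657), (0.05206717178225517, 0.02188609167933464), 12.011537551879883) z [0.022 0.035]
top [167.27272727 213.66666667] ((0.4253638982772827, 0.33831995725631714), (0.026386942714452744, 0.028601035475730896), 1.5076524019241333) z [0.019 0.031]
top [316.12765957 162.70212766] ((0.5605167150497437, -0.020985353738069534), (0.04799140244722366, 0.024071799591183662), 11.651055335998535) z [0.024 0.037]
```

View pics/w6.png

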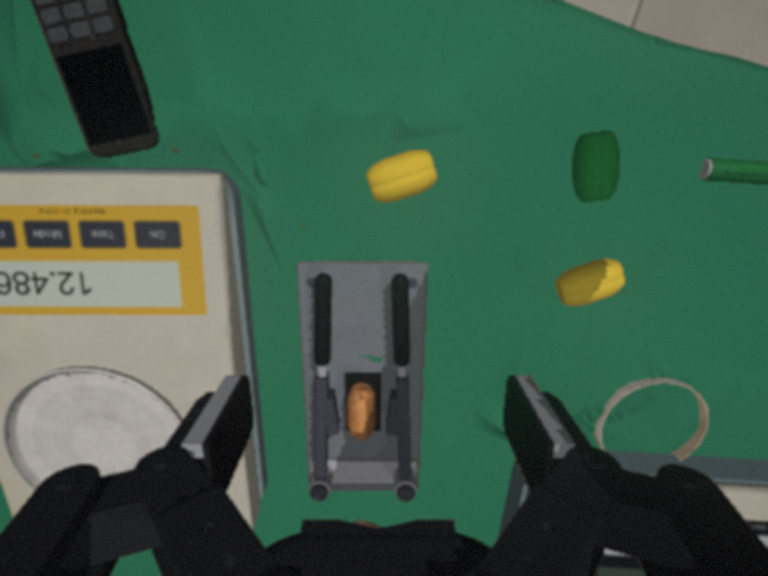

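The nut lies on the seat at px (361,411), now about 22–24 mm wide. The handles are parallel and open (px 322 and 400), and the round nut has not moved. I hand in the job.

```bash
python3 -c "
from workcell import arm
print(arm.sign_off())"
```

```text
the job is handed in; nothing more can be done
None
```

The long nut is cracked on the cracker's seat, and I handed the job in at about 15 s of the 53 s allowed. I gripped it by its blunt ends, laid it lengthwise on the seat and let go. Then I squeezed the grips until they stopped at 34 mm, let the handles spring open and moved the arm clear.

**Last checks before handing in:**
- **Nut:** it rests about 3–5 mm from the measured seat centre and lies along the seat. It is now 22–24 mm wide, down from about 28 mm measured on the seat (30 mm nominal), which is what a fully crushed shell should give.
- **Handles:** they look parallel and open in the wrist picture; I did not measure their angle.
- **Round nut:** it is within 1 mm of where it stood.
- **Robot:** it was clear of everything.

**Disagreements:** the top and wrist cameras differed by 2–3 mm, about the calibration error. The handles stopped at 34 mm where about 36 mm was expected. I saw a 6–11 N vertical force while the fingers were closed on the nut and on the grips, well under the limits.

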